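# Put the rinsed steel balls away through the jar funnel

### The job

Put the rinsed steel balls away: lift the mesh basket out of the rinse tub by its bail, stand it on the drip mat and let go, then take it by its rear handle and tip all six balls out over its spout, through the funnel, into the jar. Stand the empty basket back on the drip mat and let go. Leave the jar standing where it is with the funnel in its neck, and do not disturb the other things on the bench.

Things in the scene. Friction and masses are not known exactly. Their poses are not given: they have to be found in the camera images.
- basket: steel wire basket, 187 mm long over the handle, 99 mm wide, about 0.2 kg. Origin: middle of its underside. x towards the spout, z up when it stands on its foot runners (70 mm long, 62 mm apart). Rim 55 mm high; flat floor 44 x 80 mm, 10 mm up, then a 26 degree ramp to the spout, a notch 44 mm wide. Level, it holds the balls; tipped 45 to 55 degrees nose down it lets them run out
- basket_mid (a point): centre of the basket, 28 mm above its underside, axes as the basket's
- basket_handle (a point): centre of the black straight grip behind the basket: a bar 52 mm long along the basket's x, 16 mm wide, 16 mm high, its centre 86 mm behind the basket's origin and 44 mm above its underside. In the tub there is no room for a gripper's body about it
- basket_spout (a point): middle of the lip of the spout, 73 mm ahead of the basket's origin and 34 mm above its underside, axes as the basket's
- bail_grip (a point): centre of the black sleeve on the bail (a swinging wire hoop over the basket's middle): 44 mm long along its y (the basket's y), 12 mm thick along its x, 14 mm high; 142 mm above the basket's underside when upright; its z points away from the pivots. Held by the bail the basket hangs level and swings, so it cannot be poured that way
- bail (a joint): angle of the bail about its two pivots, which lie 78 mm below the sleeve's centre, 64 mm above the underside: 0 upright, growing as it leans towards the spout, from -0.5 to 1.3; light friction holds it where it is left
- tub_floor (a point): middle of the inner floor of the white plastic rinse tub (fixed), 5 mm above the bench. Tub 222 mm long along this x, 128 mm wide, rim 110 mm above the bench, walls 5 mm. The basket starts in it, pointing along this x
- mat_top (a point): middle of the upper face of the black ribbed rubber drip mat (fixed), 200 mm along x, 170 mm along y, 6 mm thick
- jar_floor (a point): middle of the inner floor of the glass storage jar, 5 mm above the bench; jar 100 mm high, 80 mm across, its neck 51 mm outside and 44 mm inside; about 0.4 kg, loose
- funnel_mouth (a point): centre of the funnel's mouth, at the level of its rim, 160 mm above the bench: white jar funnel, 120 mm across the mouth, cone 42 mm deep, stem 41 mm outside and 37 mm inside; it stands loose in the jar's neck on a flat collar, z along its axis
- ball0_center (a point): centre of one of the six steel balls, 18 mm across, 24 g; they start in the basket
- ball1_center (a point): centre of one of the six steel balls, 18 mm across, 24 g; they start in the basket
- ball2_center (a point): centre of one of the six steel balls, 18 mm across, 24 g; they start in the basket
- ball3_center (a point): centre of one of the six steel balls, 18 mm across, 24 g; they start in the basket
- ball4_center (a point): centre of one of the six steel balls, 18 mm across, 24 g; they start in the basket
- ball5_center (a point): centre of one of the six steel balls, 18 mm across, 24 g; they start in the basket
- logger: bystander: white and black data logger, 138 x 152 mm, 55 mm high; origin under its centre
- beaker: bystander: empty glass beaker, 70 mm across, 95 mm high; origin under its centre
- masses: bystander: brass slotted masses on their hanger, 54 mm across, 122 mm high; origin under its centre
- reagent: bystander: amber jar with black cap, 60 mm across, 135 mm high; origin under its centre
- adapter: bystander: white sensor adapter box, 95 x 42 mm, 28 mm high; origin under its centre

How it is judged:
By the outcome, as a careful person would: the job done as asked, in the order asked, and still so for the second after the job is handed in, with the robot touching nothing.
It also fails if it takes over 67 s, if anything falls off the work surface, if the arm or the gripper's body presses on something with over 40 N, if the wrist force passes 120 N, or if a joint passes its speed limit or range.

### The arm

A 7-joint arm with a two-finger parallel gripper is mounted at the origin on the work surface. World frame = base frame: x ahead of the robot, y to its left, z up, the work surface at z = 0. Lengths are in m, angles in rad, forces in N, time in s.
With the tool pointing down it reaches from about 0.4 to 0.85 m from the base axis. Payload 10.4 kg.
Tool frame: the origin (TCP) lies midway between the tips of the shut fingers; the grasp point (between the pads) lies 19 mm behind it; z points along the fingers, x is the direction in which the jaws open and shut, and the axes are right-handed (so a half turn about z gives the same grasp; the last joint's range is limited). The gripper opens to 85 mm and grips with 20 to 120 N. Pads are 22 mm wide; open, the fingers measure 114 mm over their backs; the gripper's body (76 mm by 85 mm) begins 54 mm behind the grasp point. The pads swing forward as they close: fully open they stand 13 mm farther back than shut.
Start: joints at [-0.023, 0.332, -0.065, 1.46, 0.022, 1.35, -0.088], TCP at [0.625, 0, 0.203] pointing down, gripper open.
Joint ranges: [-2.6, 2.6], [-0.5, 2.12], [-1.47, 1.34], [0.16, 2.42], [-1.27, 4.41], [0.06, 2.06], [-2.6, 2.6]. Speed limits (rad/s): [2.22, 2.22, 2.79, 2.79, 3.14, 3.14, 3.14].

### API

Orientations are given as a unit quaternion [x, y, z, w].
In Python, from workcell import manip, cams gives the robot as it stands.
- The arm moves only by the tool move_arm, never from a script. Its argument "moves" is a list of rows, each a list of 7 numbers: the turn, a rotation vector about the tool's x, y, z in degrees, then the shift along the tool's x, y, z in m, then the finger opening in m, from 0 to 0.0854. A call has 1 to 10 rows; each row is the pose to reach, as a shift and turn from the pose commanded when the call began, along the tool's axes at that moment; what a row does not reach only later rows make up. A row lasts 1/10 s, in which the tool goes at most 50 mm and 8.59 degrees, less where a joint would pass 70% of its speed; a pose out of reach is approached as far as the arm can. A call with a gripper value outside its range is refused whole. The fingers move at their own pace and stop on an object; "grip_force" is the grip in N (left out, the last holds). Time passes only in rows, so rows that repeat a pose let the fingers close. It gives the time, the measured TCP pose, the force and the opening at its end, in the units of the state.
- manip.get_obs(): the state, without advancing time (a new reading comes with each control period).
- cams.camera(name): name is "scene" or "side" or "wrist"; returns the picture (480x640x3 uint8, red, green, blue); there is no depth.
- cams.camera_params(name): a dict with "fx", "fy", "cx", "cy" (pixels), "xyz" and "rotation" of the camera in the world. Camera axes: x right, y up, looking along -z (the intrinsics and any distortion apply to the point x, -y, -z); pixel columns grow to the right and rows downward; lengths in m; the calibration is good to about 2 mm. The wrist camera is an equidistant fisheye: a pixel r from the principal point sees the ray r / f radians off the axis. A picture is of the moment at which its call begins: read the wrist's pose just before it. camera_params takes no time and is no camera call; for the wrist camera it gives the pose at the moment of the call.
- manip.hand_in(): hands the job in, once; it reports no verdict.
The state is a dict: "clock": time; "joint_pos": joint angles; "joint_velocities": joint speeds; "tau": joint torques, N m; "position": TCP position; "ee_rot": TCP orientation; "ft_force": force on the tool from outside, world axes, zero at the start; "torque": the same for the moment, N m; "grip_width": opening from 0.0 (shut) to 1.0 (fully open).
Only numpy, scipy, OpenCV 4.12 (cv2) and the standard library are available. Lean on these libraries where they do the work, as an engineer would, in place of code of your own. Each camera call takes 0.05 s, during which the arm holds its last target. There are 200 camera calls.

## Working session

There is one attempt and no reset: what is moved stays moved. The work goes in short steps, Python scripts to look and compute and a tool call to move; the robot and the scene stay as the last step left them, time stands still between calls to the robot, and variables do not carry over. Pictures are saved under pics/ and viewed, about 8 in all and at most 12, crops included, and the job is handed in when it is done.

Besides the shell and the picture viewer there is one more tool, called after "Emit:" as name(argument=value, ...), one argument or row to a line, values as JSON. move_arm: Moves the arm, as the interface text tells. Its arguments: {"type":"object","properties":{"moves":{"type":"array","items":{"type":"array","items":{"type":"number"}}},"grip_force":{"type":"number"}},"required":["moves"]}

```bash
ls; mkdir -p pics
python3 - <<'E'
from workcell import manip, cams
import cv2, json
o=manip.get_obs(); print(o)
for n in ["scene","side","wrist"]:
    p=cams.camera_params(n); print(n,p)
    cv2.imwrite(f"pics/{n}0.png",cams.camera(n)[:,:,::-1])
E
```

```text
pics
{'clock': 0.0, 'joint_pos': array([-0.02258151,  0.33286757, -0.0647158 ,  1.46095422,  0.02162481,
        1.34989542, -0.08849489]), 'joint_velocities': array([-0.00026245,  0.00084505,  0.00042774, -0.00034408,  0.00019802,
       -0.00163037,  0.00025453]), 'tau': array([ 4.98105128e-04, -6.25449800e+01,  4.97091911e-02, -3.91610491e+01,
        1.63588714e-02,  9.83294769e-03, -6.01235030e-06]), 'position': array([ 6.24579382e-01, -1.85295313e-05,  2.01812530e-01]), 'ee_rot': array([ 9.99999745e-01,  1.41353345e-05, -7.12732827e-04,  4.29048088e-05]), 'ft_force': array([-0.17314981,  0.38207947,  0.28466103]), 'torque': array([-0.01146827,  0.01627925,  0.00049743]), 'grip_width': 0.998169679203646}
scene {'fx': 443.56542375103476, 'fy': 443.56542375103476, 'cx': 322.22341445815636, 'cy': 239.39483124903552, 'xyz': array([1.04214368, 0.60902246, 0.7497214 ]), 'rotation': array([0.14261772, 0.38562227, 0.85801338, 0.30784522])}
side {'fx': 511.9221532722234, 'fy': 511.9221532722234, 'cx': 315.17683196013445, 'cy': 244.23934095643335, 'xyz': array([0.40868596, 0.93945917, 0.72391367]), 'rotation': array([-0.03915099,  0.47653141,  0.87438572, -0.08267176])}
wrist {'fx': 371.64829954431775, 'fy': 371.64829954431775, 'cx': 318.80432877375233, 'cy': 233.37654896628047, 'xyz': array([0.6245654 , 0.06986814, 0.37372298]), 'rotation': array([-1.37965673e-01,  4.02583613e-04,  8.58537737e-04,  9.90436557e-01])}
```

View pics/scene0.png

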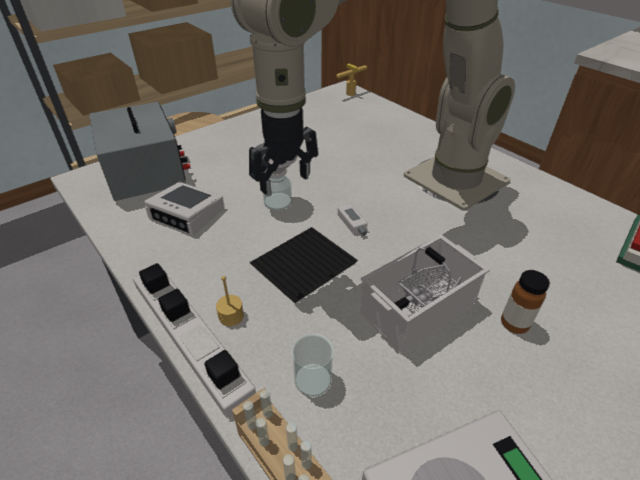

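View pics/side0.png

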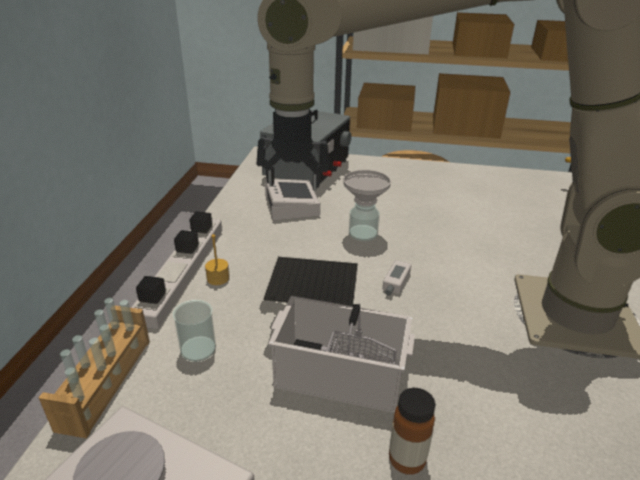

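View pics/wrist0.png

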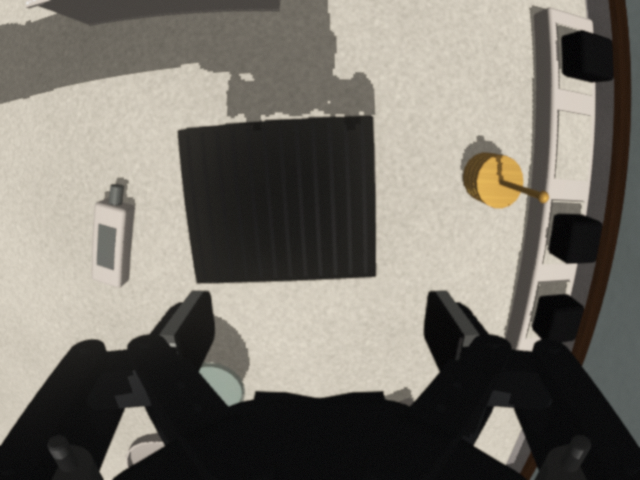

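Scene: mat corners about (250,262),(310,230),(357,260),(297,298); tub on the right, with the bail sleeve at (435,256) and handle at (403,302). Side: sleeve (354,314), handle (308,346), funnel mouth (367,185). Wrist: mat corners (179,130),(372,116),(376,276),(197,282). I've viewed 3 pictures so far.

```bash
cat > h.py <<'E'
import numpy as np, cv2
from scipy.spatial.transform import Rotation as R
from workcell import manip, cams
def ray(n,u,v,p=None):
    p=p or cams.camera_params(n)
    x=(u-p['cx'])/p['fx']; y=(v-p['cy'])/p['fy']
    if n=='wrist':
        t=np.hypot(x,y); s=np.sin(t)/max(t,1e-9); d=np.array([x*s,-y*s,-np.cos(t)])
    else: d=np.array([x,-y,-1.])
    d=R.from_quat(p['rotation']).apply(d); return np.array(p['xyz']),d/np.linalg.norm(d)
def plane(n,u,v,z,p=None):
    o,d=ray(n,u,v,p); return o+d*(z-o[2])/d[2]
def tri(a,b):
    (o1,d1),(o2,d2)=a,b
    s=np.linalg.lstsq(np.c_[d1,-d2],o2-o1,rcond=None)[0]
    P,Q=o1+s[0]*d1,o2+s[1]*d2; return (P+Q)/2,np.linalg.norm(P-Q)
def blob(img,box,thr=60):
    x0,y0,x1,y1=box; g=img[y0:y1,x0:x1].max(2)<thr   # dark blobs
    n,l,s,c=cv2.connectedComponentsWithStats(g.astype(np.uint8))
    return [(s[i,4],(c[i]+[x0,y0]).round(1),s[i,:4]+[x0,y0,0,0]) for i in range(1,n) if s[i,4]>15]
E
python3 - <<'E'
from h import *
np.set_printoptions(precision=4,suppress=True)
S=cv2.imread('pics/scene0.png'); D=cv2.imread('pics/side0.png')
print(blob(S,(360,235,490,320))); print(blob(D,(270,300,415,380)))
# mat from scene and wrist
for n,c in [('scene',[(250,262),(310,230),(357,260),(297,298)]),('wrist',[(179,130),(372,116),(376,276),(197,282)])]:
    P=np.array([plane(n,*q,.006) for q in c]); print(n,P[:,:2],P.mean(0))
print('funnel side',plane('side',367,185,.16))
a=cv2.resize(S[225:325,350:500],None,fx=4,fy=4,interpolation=2)
b=cv2.resize(D[295:405,265:420],None,fx=4,fy=4,interpolation=2)
b=b[:,:]; h=max(a.shape[0],b.shape[0])
c=cv2.resize(D[160:260,330:410],None,fx=2,fy=2); 
out=np.zeros((600,800,3),np.uint8)
out[:300,:450]=cv2.resize(S[225:325,350:500],None,fx=3,fy=3,interpolation=2)
out[300:600,:423]=cv2.resize(D[295:395,265:406],None,fx=3,fy=3,interpolation=2)
out[:300,460:700]=cv2.resize(D[160:260,330:410],None,fx=3,fy=3,interpolation=2)
out[300:600,460:760]=cv2.resize(S[130:230,240:340],None,fx=3,fy=3,interpolation=2)
cv2.imwrite('pics/c1.png',out)
E
```

```text
[(np.int32(170), array([434.4, 255.3]), array([425, 247,  20,  18])), (np.int32(105), array([402.1, 302.6]), array([395, 297,  15,  12]))]
[(np.int32(223), array([348.5, 308.6]), array([322, 300,  37,  25])), (np.int32(120), array([307.6, 343.9]), array([294, 340,  27,   9]))]
scene [[ 0.6863 -0.0821]
 [ 0.5015 -0.0842]
 [ 0.4833  0.0748]
 [ 0.6679  0.0792]] [ 0.5848 -0.0031  0.006 ]
wrist [[ 0.4811  0.0752]
 [ 0.6764  0.0851]
 [ 0.6861 -0.0822]
 [ 0.4884 -0.0914]] [ 0.583  -0.0033  0.006 ]
funnel side [ 0.485  -0.2109  0.16  ]
```

View pics/c1.png

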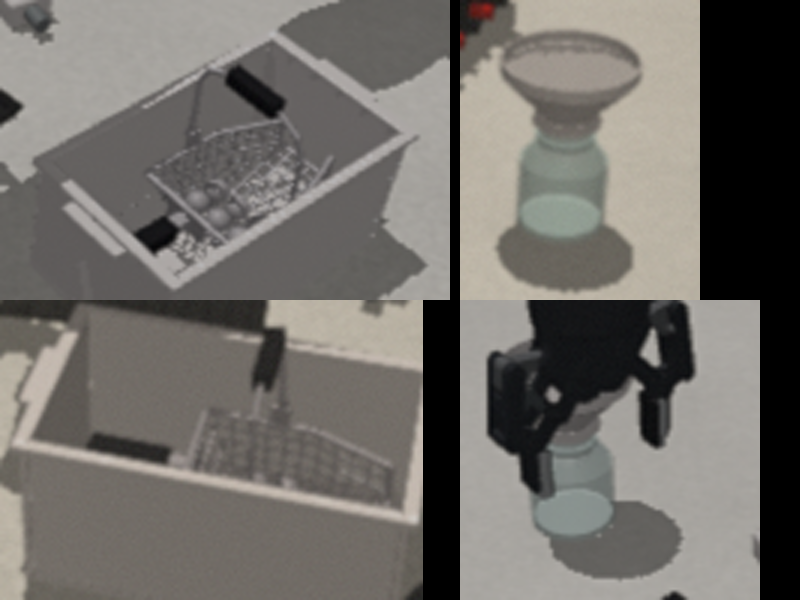

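Crops (4 viewed): sleeve at scene (435,255.3) and side (354.7,314). Funnel rim centre is at side (367,182.4). Tub rim corners in scene: (362.7,277.7),(441.7,237.7),(486,270),(408.3,320).

Run:
```python
from h import *
np.set_printoptions(precision=4,suppress=True)
print('sleeve',tri(ray('scene',435,255.3),ray('side',354.7,314)))
# sleeve ends: scene (228,72)-(283,110) ; side (275,330)-(262,388)
f=lambda u,v:(350+u/3,225+v/3); g=lambda u,v:(265+u/3,295+(v-300)/3)
print('end far',tri(ray('scene',*f(232,75)),ray('side',*g(274,332))),'near',tri(ray('scene',*f(278,108)),ray('side',*g(264,384))))
print('handle scene z.045..',plane('scene',402.1,302.6,.052))
print('handle side',plane('side',*g(130,447),.054), 'ends',plane('side',*g(88,442),.054),plane('side',*g(170,455),.054))
C=np.array([plane('scene',*f(*q),.11) for q in [(38,158),(275,38),(408,135),(175,285)]])
print(C,C.mean(0),np.linalg.norm(np.diff(C,axis=0),axis=1))
C=np.array([plane('side',*g(*q),.11) for q in [(80,308),(20,443),(418,520)]]);print(C)
print('funnel',plane('side',367,182.4,.16))
h=lambda u,v:(330+(u-460)/3,160+v/3)
print('jarfloor',plane('side',*h(560,218),.005), plane('scene',240+(573-460)/3,130+(512-300)/3,.005))
```

```text
sleeve (array([0.4588, 0.2628, 0.1455]), np.float64(0.000605559649227303))
end far (array([0.4587, 0.2428, 0.1466]), np.float64(0.0024030671349935806)) near (array([0.4588, 0.2826, 0.1434]), np.float64(0.001249966864573138))
handle scene z.045.. [0.5319 0.2582 0.052 ]
handle side [0.5409 0.2561 0.054 ] ends [0.5673 0.2568 0.054 ] [0.5155 0.2582 0.054 ]
[[0.5872 0.1935 0.11  ]
 [0.3693 0.2156 0.11  ]
 [0.3785 0.3365 0.11  ]
 [0.596  0.3225 0.11  ]] [0.4827 0.267  0.11  ] [0.219  0.1212 0.218 ]
[[0.585  0.197  0.11  ]
 [0.5917 0.3221 0.11  ]
 [0.3675 0.3379 0.11  ]]
funnel [ 0.4864 -0.2255  0.16  ]
jarfloor [ 0.4873 -0.2376  0.005 ] [ 0.4918 -0.2425  0.005 ]
```

Emit:
move_arm(
  moves=[
    [0, 0, 0.5, -0.02, -0.03, -0.003, 0.06],
    [0, 0, 1, -0.042, -0.066, -0.006, 0.06],
    [0, 0, 1.5, -0.064, -0.101, -0.009, 0.06],
    [0, 0, 2, -0.086, -0.136, -0.012, 0.06],
    [0, 0, 2.5, -0.108, -0.171, -0.015, 0.06],
    [0, 0, 3, -0.13, -0.206, -0.018, 0.06],
    [0, 0, 4, -0.15, -0.238, -0.018, 0.06],
    [0, 0, 4.3, -0.162, -0.256, -0.018, 0.06],
    [0, 0, 4.3, -0.166, -0.263, -0.018, 0.06],
    [0, 0, 4.3, -0.166, -0.263, -0.018, 0.06],
  ],
)

```text
clock: 1.15
position: [0.4588, 0.2634, 0.2205]
ee_rot: [0.999, -0.037, -0.0, 0.0]
ft_force: [0.1, 0.6, 0.0]
grip_width: 0.703
```

Run:
```python
from h import *
np.set_printoptions(precision=4,suppress=True)
o=manip.get_obs(); print(o['clock'],o['position'],o['ee_rot'],o['joint_pos'])
p=cams.camera_params('wrist')
cv2.imwrite('pics/w1.png',cams.camera('wrist')[:,:,::-1])
S=cams.camera('scene')[:,:,::-1]; cv2.imwrite('pics/s1.png',S)
import pickle; pickle.dump(p,open('p1.pkl','wb'))
cv2.imwrite('pics/c2.png',np.hstack([cv2.imread('pics/w1.png')[:,:],]))
o2=cv2.resize(S[100:350,200:520],None,fx=1,fy=1)
c=np.zeros((600,640,3),np.uint8); 
c=np.zeros((480,800,3),np.uint8); c[:,:480]=cv2.imread('pics/w1.png')[:,80:560]; c[:250,480:]=o2; cv2.imwrite('pics/c2.png',c)
```

```text
1.15 [0.4588 0.2634 0.2205] [ 0.9993 -0.0367 -0.0001  0.0001] [-0.3591  0.1261 -0.2704  1.6761  0.0346  1.3443 -0.7087]
```

View pics/c2.png

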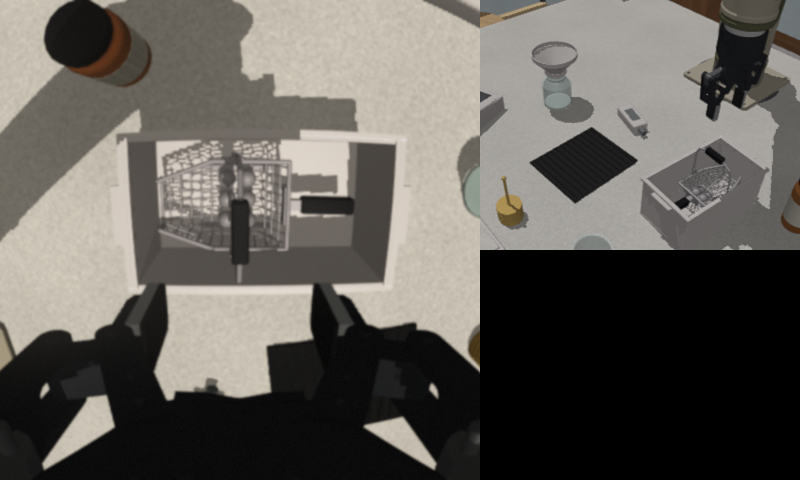

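Wrist (5 viewed): the sleeve spans rows 200-264 with its centre at (320,232), the basket points left in the image, and the handle is at (407,205). Scene: the funnel rim centre is at about (275,154), now clear of the arm.

Run:
```python
from h import *
import pickle
np.set_printoptions(precision=4,suppress=True)
p=pickle.load(open('p1.pkl','rb'))
W=cv2.imread('pics/w1.png'); B=blob(W,(280,180,460,275),50); print(B)
for u,v,z in [(320,200,.15),(320,232,.147),(320,264,.15)]: print(plane('wrist',u,v,z,p))
h=(381,205),(433,206)
a,b=[plane('wrist',*q,.052,p) for q in h]; print('handle',a,b,'yaw',np.degrees(np.arctan2((a-b)[1],(a-b)[0])))
print('sleeve tri',tri(ray('wrist',320,232,p),ray('scene',435,255.3)),tri(ray('wrist',320,232,p),ray('side',354.7,314)))
print('funnel',tri(ray('scene',275,154),ray('side',367,182.4)),plane('scene',275,154,.16))
S=cv2.imread('pics/s1.png')[130:220,240:320]; D=cv2.imread('pics/side0.png')[160:260,330:410]
c=np.zeros((600,800,3),np.uint8); c[:540,:480]=0
a=cv2.resize(S,None,fx=5,fy=5,interpolation=2); c[:450,:400]=a
b=cv2.resize(D,None,fx=5,fy=5,interpolation=2); c[:500,400:800]=b
cv2.imwrite('pics/c3.png',c)
```

```text
[(np.int32(775), array([407.6, 204.8]), array([381, 197,  53,  17])), (np.int32(1059), array([319.7, 231.6]), array([311, 200,  18,  65]))]
[0.4611 0.2873 0.15  ]
[0.4595 0.2645 0.147 ]
[0.4579 0.2423 0.15  ]
handle [0.5171 0.2602 0.052 ] [0.5685 0.2561 0.052 ] yaw 175.4860976023474
sleeve tri (array([0.4596, 0.2638, 0.146 ]), np.float64(0.0007676215925522422)) (array([0.459 , 0.2645, 0.1472]), np.float64(0.0009836418914558362))
funnel (array([ 0.4876, -0.2454,  0.151 ]), np.float64(0.0011819834015396626)) [ 0.4953 -0.2336  0.16  ]
```

View pics/c3.png

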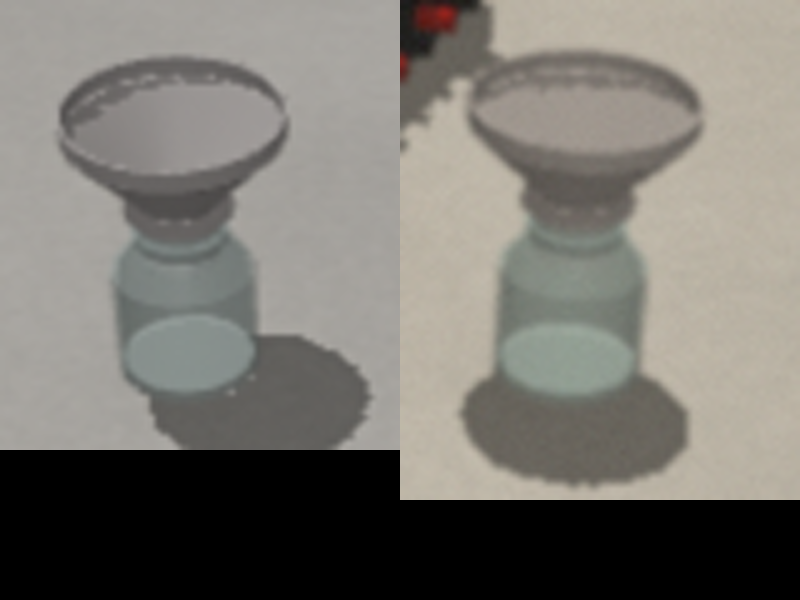

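Six viewed: the funnel rim centre is at scene (274.8,153.6) and side (367.3,180.8), which gives about (0.491,-0.236). The sleeve is at (0.4595,0.264,0.147). Next I grasp it.

Emit:
move_arm(
  moves=[
    [0, 0, 0.2, 0.001, 0, 0.03, 0.05],
    [0, 0, 0.2, 0.001, 0, 0.06, 0.05],
    [0, 0, 0.2, 0.001, 0, 0.082, 0.05],
    [0, 0, 0.2, 0.001, 0, 0.092, 0.05],
    [0, 0, 0.2, 0.001, 0, 0.092, 0.02],
    [0, 0, 0.2, 0.001, 0, 0.092, 0],
    [0, 0, 0.2, 0.001, 0, 0.092, 0],
    [0, 0, 0.2, 0.001, 0, 0.092, 0],
    [0, 0, 0.2, 0.001, 0, 0.092, 0],
    [0, 0, 0.2, 0.001, 0, 0.092, 0],
  ],
  grip_force=60,
)

```text
clock: 2.25
position: [0.4601, 0.2631, 0.129]
ee_rot: [0.999, -0.039, 0.0, -0.0]
ft_force: [0.8, 1.0, -0.9]
grip_width: -0.005
```

Run:
```python
from h import *
W=cams.camera('wrist')[:,:,::-1]; D=cams.camera('side')[:,:,::-1];cv2.imwrite('pics/w2.png',W);cv2.imwrite('pics/d2.png',D)
c=np.zeros((480,800,3),np.uint8); c[:400,:400]=W[0:400,120:520]; c[:400,400:]=cv2.resize(D[230:390,250:410],(400,400)); cv2.imwrite('pics/c4.png',c)
```

```text
(no output)
```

View pics/c4.png

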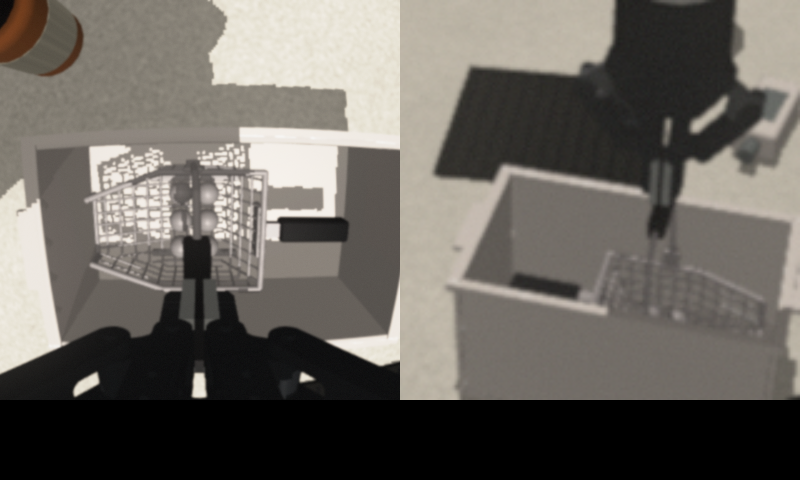

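Seven viewed: the sleeve appears to lie between the fingers, but the width reads shut. A gentle lift with a force check will tell.

Emit:
move_arm(
  moves=[
    [0, 0, 0, 0, 0, -0.003, 0],
    [0, 0, 0, 0, 0, -0.008, 0],
    [0, 0, 0, 0, 0, -0.015, 0],
    [0, 0, 0, 0, 0, -0.02, 0],
    [0, 0, 0, 0, 0, -0.02, 0],
    [0, 0, 0, 0, 0, -0.02, 0],
    [0, 0, 0, 0, 0, -0.02, 0],
  ],
  grip_force=60,
)

```text
clock: 3.05
position: [0.4599, 0.2629, 0.1484]
ee_rot: [0.999, -0.039, -0.0, 0.0]
ft_force: [1.1, -0.4, 0.3]
grip_width: -0.0
```

Run:
```python
from h import *
W=cams.camera('wrist')[:,:,::-1]; cv2.imwrite('pics/w3.png',W)
A=cv2.imread('pics/w2.png')
print(blob(W,(380,180,500,250),50)); print(blob(A,(380,180,500,250),50)); print(manip.get_obs()['ft_force'],manip.get_obs()['grip_width'])
```

```text
[(np.int32(1275), array([427.1, 222. ]), array([394, 212,  65,  22]))]
[(np.int32(1452), array([434.2, 229. ]), array([399, 218,  69,  23]))]
[ 1.22265635  0.02026946 -0.22890755] -0.0013657899680451055
```

Run:
```python
from h import *
D=cams.camera('side')[:,:,::-1];S=cams.camera('scene')[:,:,::-1];W=cv2.imread('pics/w3.png')
cv2.imwrite('pics/d3.png',D);cv2.imwrite('pics/s3.png',S)
c=np.zeros((600,800,3),np.uint8); c[:350,:400]=W[100:450,120:520]; c[:400,400:]=cv2.resize(D[240:340,300:400],(400,400),interpolation=2)
c[350:600,:400]=cv2.resize(S[205:305,370:530],(400,250),interpolation=2); cv2.imwrite('pics/c5.png',c)
```

```text
(no output)
```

View pics/c5.png

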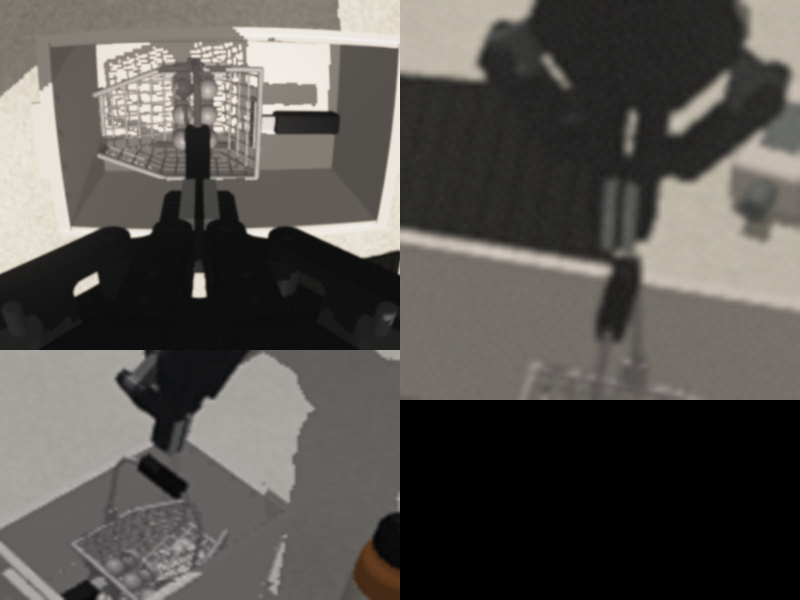

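Eight viewed: the fingers are shut above the sleeve, with the tips at side (355,302.5) and scene (438,243). The sleeve is unmoved at side (355,313.8) and scene (435,255.4).

Run:
```python
from h import *
np.set_printoptions(precision=4,suppress=True)
print('tip',tri(ray('scene',438,243),ray('side',355,302.5)), manip.get_obs()['position'])
print('sl',tri(ray('scene',435,255.4),ray('side',355,313.8)))
```

```text
tip (array([0.4584, 0.2638, 0.175 ]), np.float64(0.005024853087389842)) [0.4599 0.2629 0.1484]
sl (array([0.4584, 0.2625, 0.1453]), np.float64(0.0013468904203751352))
```

The real tips stand about 24 mm higher than the reported TCP. I'll open and go deeper, to a reported z of about 0.109.

Emit:
move_arm(
  moves=[
    [0, 0, 0, 0, 0, 0, 0.05],
    [0, 0, 0, 0, 0, -0.005, 0.05],
    [0, 0, 0, 0, 0, -0.005, 0.05],
    [0, 0, 0, 0, 0, -0.005, 0.05],
    [0, 0, 0, 0, 0, 0.01, 0.05],
    [0, 0, 0, 0, 0, 0.028, 0.05],
    [0, 0, 0, 0, 0, 0.039, 0.05],
    [0, 0, 0, 0, 0, 0.039, 0.02],
    [0, 0, 0, 0, 0, 0.039, 0],
    [0, 0, 0, 0, 0, 0.039, 0],
  ],
  grip_force=60,
)

```text
clock: 4.2
position: [0.4604, 0.2633, 0.1107]
ee_rot: [0.999, -0.039, 0.0, -0.0]
ft_force: [-3.2, -0.8, 6.1]
grip_width: 0.121
```

Emit:
move_arm(
  moves=[
    [0, 0, 0, 0, 0, 0, 0],
    [0, 0, 0, 0, 0, 0, 0],
    [0, 0, 0, 0, 0, -0.004, 0],
    [0, 0, 0, 0, 0, -0.01, 0],
    [0, 0, 0, 0, 0, -0.015, 0],
    [0, 0, 0, 0, 0, -0.02, 0],
    [0, 0, 0, 0, 0, -0.02, 0],
  ],
)

```text
clock: 4.9
position: [0.4605, 0.2632, 0.1305]
ee_rot: [0.999, -0.039, 0.001, -0.0]
ft_force: [0.0, 0.0, -4.4]
grip_width: 0.12
```

Held and lifted clear: about 4.4 N at 10 mm width. Next I raise it out of the tub.

Emit:
move_arm(
  moves=[
    [0, 0, 0, 0, 0, -0.005, 0],
    [0, 0, 0, 0, 0, -0.015, 0],
    [0, 0, 0, 0, 0, -0.03, 0],
    [0, 0, 0, 0, 0, -0.05, 0],
    [0, 0, 0, 0, 0, -0.07, 0],
    [0, 0, 0, 0, 0, -0.09, 0],
    [0, 0, 0, 0, 0, -0.105, 0],
    [0, 0, 0, 0, 0, -0.117, 0],
    [0, 0, 0, 0, 0, -0.12, 0],
    [0, 0, 0, 0, 0, -0.12, 0],
  ],
)

```text
clock: 5.9
position: [0.4601, 0.263, 0.2498]
ee_rot: [0.999, -0.039, 0.0, -0.0]
ft_force: [-0.5, 0.4, -4.7]
grip_width: 0.121
```

Emit:
move_arm(
  moves=[
    [0, 0, 0, 0.0015, 0.0026, 0, 0],
    [0, 0, 0, 0.005, 0.009, 0, 0],
    [0, 0, 0, 0.01, 0.018, 0, 0],
    [0, 0, 0, 0.017, 0.031, 0, 0],
    [0, 0, 0, 0.025, 0.046, 0, 0],
    [0, 0, 0, 0.034, 0.062, 0, 0],
    [0, 0, 0, 0.043, 0.079, 0, 0],
    [0, 0, 0, 0.052, 0.095, 0, 0],
    [0, 0, 0, 0.061, 0.112, 0, 0],
    [0, 0, 0, 0.07, 0.128, 0, 0],
  ],
)

```text
clock: 6.9
position: [0.5203, 0.1274, 0.2495]
ee_rot: [0.999, -0.04, 0.0, 0.0]
ft_force: [-0.2, 0.5, -4.3]
grip_width: 0.126
```

Emit:
move_arm(
  moves=[
    [0, 0, -0.5, 0.009, 0.016, 0, 0],
    [0, 0, -1, 0.018, 0.033, 0, 0],
    [0, 0, -1.5, 0.027, 0.049, 0, 0],
    [0, 0, -2, 0.036, 0.066, 0, 0],
    [0, 0, -2.5, 0.045, 0.082, 0, 0],
    [0, 0, -3, 0.053, 0.097, 0, 0],
    [0, 0, -3.5, 0.06, 0.11, 0, 0],
    [0, 0, -4, 0.066, 0.12, 0, 0],
    [0, 0, -4.5, 0.069, 0.126, 0, 0],
    [0, 0, -4.5, 0.07, 0.128, 0, 0],
  ],
)

```text
clock: 7.9
position: [0.5796, -0.0044, 0.2495]
ee_rot: [1.0, -0.0, -0.0, 0.0]
ft_force: [0.4, 0.2, -3.6]
grip_width: 0.121
```

Emit:
move_arm(
  moves=[
    [0, 0, 0, 0, 0, 0.005, 0],
    [0, 0, 0, 0, 0, 0.02, 0],
    [0, 0, 0, 0, 0, 0.04, 0],
    [0, 0, 0, 0, 0, 0.06, 0],
    [0, 0, 0, 0, 0, 0.08, 0],
    [0, 0, 0, 0, 0, 0.1, 0],
    [0, 0, 0, 0, 0, 0.115, 0],
    [0, 0, 0, 0, 0, 0.125, 0],
    [0, 0, 0, 0, 0, 0.13, 0],
    [0, 0, 0, 0, 0, 0.13, 0],
  ],
)

```text
clock: 8.9
position: [0.5793, -0.0031, 0.1192]
ee_rot: [1.0, 0.0, -0.0, -0.0]
ft_force: [0.4, 0.1, -3.3]
grip_width: 0.12
```

Emit:
move_arm(
  moves=[
    [0, 0, 0, 0, 0, 0.002, 0],
    [0, 0, 0, 0, 0, 0.004, 0],
    [0, 0, 0, 0, 0, 0.006, 0],
    [0, 0, 0, 0, 0, 0.007, 0],
    [0, 0, 0, 0, 0, 0.007, 0],
  ],
)

```text
clock: 9.4
position: [0.5795, -0.0032, 0.1126]
ee_rot: [1.0, -0.0, -0.0, -0.0]
ft_force: [0.1, 0.3, -4.0]
grip_width: 0.121
```

Emit:
move_arm(
  moves=[
    [0, 0, 0, 0, 0, 0.001, 0],
    [0, 0, 0, 0, 0, 0.002, 0],
    [0, 0, 0, 0, 0, 0.003, 0],
    [0, 0, 0, 0, 0, 0.003, 0],
  ],
)

```text
clock: 9.8
position: [0.5804, -0.0033, 0.1116]
ee_rot: [1.0, -0.0, 0.001, -0.0]
ft_force: [-3.9, -0.1, 10.9]
grip_width: 0.118
```

Contact. I back off a little, release and rise.

Emit:
move_arm(
  moves=[
    [0, 0, 0, 0, 0, -0.002, 0],
    [0, 0, 0, 0, 0, -0.0025, 0],
    [0, 0, 0, 0, 0, -0.0025, 0.02],
    [0, 0, 0, 0, 0, -0.0025, 0.04],
    [0, 0, 0, 0, 0, -0.0025, 0.05],
    [0, 0, 0, 0, 0, -0.0025, 0.05],
    [0, 0, 0, 0, 0, -0.0025, 0.05],
    [0, 0, 0, 0, 0, -0.02, 0.05],
    [0, 0, 0, 0, 0, -0.05, 0.05],
    [0, 0, 0, 0, 0, -0.09, 0.05],
  ],
)

```text
clock: 10.8
position: [0.5784, -0.0033, 0.1991]
ee_rot: [1.0, 0.0, -0.002, 0.0]
ft_force: [0.3, 0.8, -0.7]
grip_width: 0.585
```

Emit:
move_arm(
  moves=[
    [0, 0, -8, 0.01, 0, -0.03, 0.05],
    [0, 0, -16, 0.02, 0, -0.05, 0.05],
    [0, 0, -24, 0.03, 0, -0.06, 0.05],
    [0, 0, -32, 0.04, 0, -0.06, 0.05],
    [0, 0, -40, 0.05, 0, -0.06, 0.05],
    [0, 0, -48, 0.06, 0, -0.06, 0.05],
    [0, 0, -56, 0.07, 0, -0.06, 0.05],
    [0, 0, -64, 0.08, 0, -0.06, 0.05],
    [0, 0, -72, 0.086, 0, -0.06, 0.05],
    [0, 0, -80, 0.086, 0, -0.06, 0.05],
  ],
)

```text
clock: 11.8
position: [0.666, -0.0033, 0.2591]
ee_rot: [0.764, 0.645, -0.0, -0.0]
ft_force: [0.4, 0.8, -0.3]
grip_width: 0.584
```

Emit:
move_arm(
  moves=[
    [0, 0, -6, 0, 0, 0, 0.05],
    [0, 0, -10, 0, 0, 0, 0.05],
    [0, 0, -10, 0, 0, 0, 0.05],
  ],
)

```text
clock: 12.1
position: [0.6655, -0.0033, 0.2595]
ee_rot: [0.707, 0.707, 0.0, -0.0]
ft_force: [0.7, -0.6, -0.0]
grip_width: 0.584
```

Run:
```python
from h import *
import pickle
np.set_printoptions(precision=4,suppress=True)
o=manip.get_obs(); print(o['joint_pos'],o['position'],o['ee_rot'])
p=cams.camera_params('wrist'); pickle.dump(p,open('p4.pkl','wb'))
W=cams.camera('wrist')[:,:,::-1];D=cams.camera('side')[:,:,::-1];S=cams.camera('scene')[:,:,::-1]
for n,i in zip('wds',(W,D,S)): cv2.imwrite(f'pics/{n}4.png',i)
c=np.zeros((600,800,3),np.uint8); c[:480,:400]=W[:,120:520]; c[:300,400:]=cv2.resize(D[190:340,220:420],(400,300),interpolation=2)
c[300:600,400:]=cv2.resize(S[180:330,220:420],(400,300),interpolation=2); cv2.imwrite('pics/c6.png',c)
```

```text
[ 0.0938  0.4141 -0.2265  1.2389  0.0906  1.4984  1.4511] [ 0.6655 -0.0033  0.2595] [ 0.7068  0.7074  0.     -0.0001]
```

View pics/c6.png

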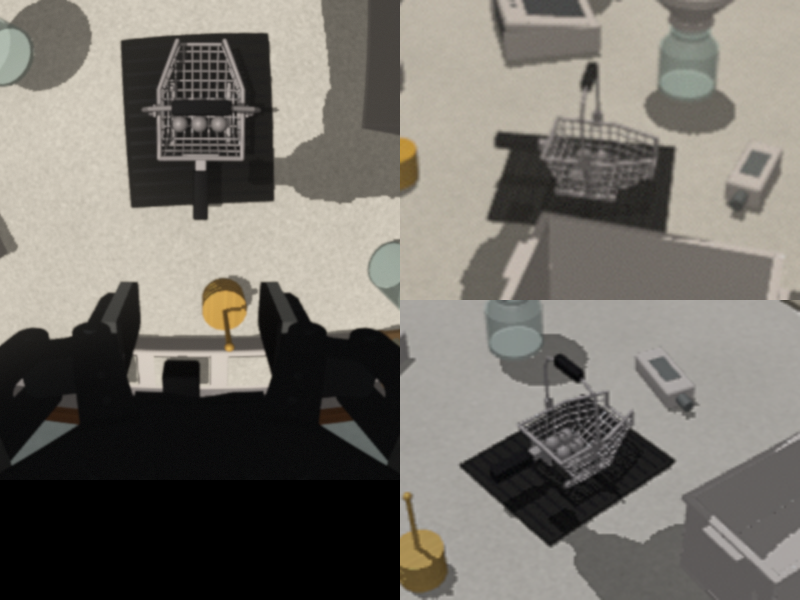

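Nine viewed: the basket stands on the mat with all visible balls inside and the bail upright. In the wrist picture the handle spans (313-328, 167-218) and the brass masses are at (344,305).

Run:
```python
from h import *
import pickle
np.set_printoptions(precision=4,suppress=True)
p=pickle.load(open('p4.pkl','rb'))
f=plane('wrist',320.5,172,.058,p); b=plane('wrist',320.5,218,.058,p); m=plane('wrist',320.5,192,.058,p)
print('handle',f,b,m,np.degrees(np.arctan2((f-b)[1],(f-b)[0])))
print('sleeve',plane('wrist',322,108,.148,p)); print('rim rear corners',plane('wrist',279,158,.061,p),plane('wrist',363,158,.061,p))
print('masses',plane('wrist',344,303,.04,p), plane('scene',230,310,.04))
```

```text
handle [ 0.6379 -0.001   0.058 ] [ 0.6856 -0.0008  0.058 ] [ 0.6584 -0.0009  0.058 ] -179.80160904996413
sleeve [ 0.5788 -0.0004  0.148 ]
rim rear corners [ 0.6233 -0.0423  0.061 ] [0.623  0.0414 0.061 ]
masses [0.792  0.0273 0.04  ] [0.8105 0.0424 0.04  ]
```

Emit:
move_arm(
  moves=[
    [0, 0, 0, 0.0015, -0.0025, 0.03, 0.05],
    [0, 0, 0, 0.0015, -0.0025, 0.07, 0.05],
    [0, 0, 0, 0.0015, -0.0025, 0.11, 0.05],
    [0, 0, 0, 0.0015, -0.0025, 0.15, 0.05],
    [0, 0, 0, 0.0015, -0.0025, 0.185, 0.05],
    [0, 0, 0, 0.0015, -0.0025, 0.21, 0.05],
    [0, 0, 0, 0.0015, -0.0025, 0.23, 0.05],
    [0, 0, 0, 0.0015, -0.0025, 0.241, 0.05],
    [0, 0, 0, 0.0015, -0.0025, 0.2455, 0.05],
    [0, 0, 0, 0.0015, -0.0025, 0.2455, 0.05],
  ],
)

```text
clock: 13.25
position: [0.6631, -0.0017, 0.0143]
ee_rot: [0.707, 0.707, 0.0, 0.0]
ft_force: [0.3, -0.2, 0.4]
grip_width: 0.586
```

Emit:
move_arm(
  moves=[
    [0, 0, 0, 0, 0, 0, 0.03],
    [0, 0, 0, 0, 0, 0, 0.015],
    [0, 0, 0, 0, 0, 0, 0.005],
    [0, 0, 0, 0, 0, 0, 0],
    [0, 0, 0, 0, 0, 0, 0],
    [0, 0, 0, 0, 0, 0, 0],
  ],
  grip_force=110,
)

```text
clock: 13.85
position: [0.664, -0.0018, 0.0153]
ee_rot: [0.707, 0.707, 0.001, 0.001]
ft_force: [1.4, -0.5, 5.8]
grip_width: 0.151
```

Gripped at about 13 mm width. Next a gentle lift.

Emit:
move_arm(
  moves=[
    [0, 0, 0, 0, 0, -0.003, 0],
    [0, 0, 0, 0, 0, -0.008, 0],
    [0, 0, 0, 0, 0, -0.015, 0],
    [0, 0, 0, 0, 0, -0.025, 0],
    [0, 0, 0, 0, 0, -0.04, 0],
    [0, 0, 0, 0, 0, -0.055, 0],
    [0, 0, 0, 0, 0, -0.07, 0],
    [0, 0, 0, 0, 0, -0.08, 0],
    [0, 0, 0, 0, 0, -0.085, 0],
    [0, 0, 0, 0, 0, -0.085, 0],
  ],
)

```text
clock: 14.85
position: [0.6634, -0.0017, 0.1]
ee_rot: [0.707, 0.707, 0.0, 0.0]
ft_force: [0.1, -0.2, -4.3]
grip_width: 0.155
```

Run:
```python
from h import *
np.set_printoptions(precision=4,suppress=True)
W=cams.camera('wrist')[:,:,::-1];D=cams.camera('side')[:,:,::-1]
cv2.imwrite('pics/w5.png',W);cv2.imwrite('pics/d5.png',D)
o=manip.get_obs();print(o['joint_pos'],o['position'],o['ft_force'],o['torque'])
c=np.zeros((480,800,3),np.uint8); c[:480,:400]=W[:,120:520]; c[:400,400:]=cv2.resize(D[110:310,220:420],(400,400),interpolation=2)
cv2.imwrite('pics/c7.png',c)
```

```text
[ 0.0994  0.4941 -0.2258  1.4663  0.1143  1.1948  1.4285] [ 0.6627 -0.0018  0.0986] [ 0.3449  0.8329 -4.9408] [-0.002  -0.3059  0.0289]
```

View pics/c7.png

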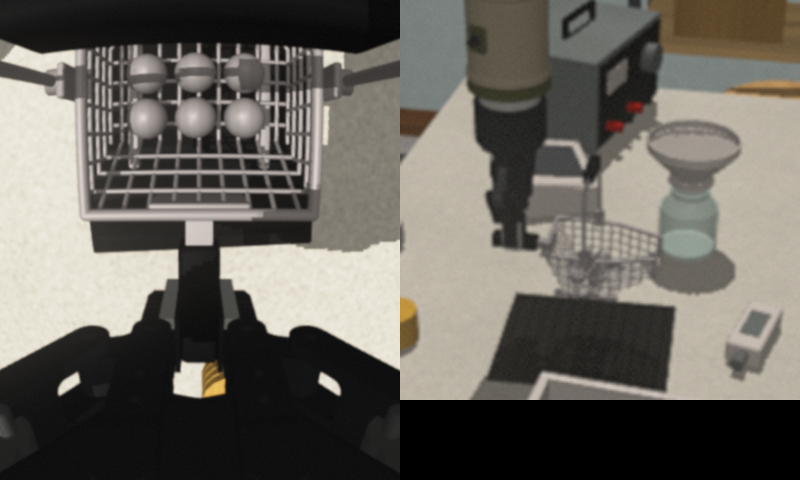

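Ten viewed: the basket is level in the grip with all six balls inside and the bail upright. The side view shows it above the mat. Next I compute the pour poses.

```bash
cat >> h.py <<'E'
lip_t=np.array([.001,-.161,-.025])
def tcp(L,th,R0=R.from_quat([.7071,.7071,0,0])): return np.array(L)-(R0*R.from_euler('x',-th,degrees=True)).apply(lip_t)
E
python3 - <<'E'
from h import *
np.set_printoptions(precision=4,suppress=True)
print('logger corners',[plane('side',*q,.055)[:2] for q in [(268,185),(270,197),(318,202),(308,180)]],[plane('side',*q,.0)[:2] for q in [(320,213),(278,217),(262,180)]])
T0=tcp([.523,-.236,.219],0)
for th,L in [(0,(.523,-.236,.219)),(10,(.523,-.236,.214)),(20,(.523,-.236,.208)),(30,(.522,-.236,.201)),(40,(.522,-.236,.194)),(50,(.522,-.236,.187))]:
    T=tcp(L,th); d=T-T0; print(th,T,'tool',d[1],d[0],-d[2])
E
```

```text
logger corners [array([ 0.7836, -0.3663]), array([ 0.7587, -0.2944]), array([ 0.6216, -0.2923]), array([ 0.6755, -0.4229])] [array([ 0.6216, -0.329 ]), array([ 0.7343, -0.2824]), array([ 0.8427, -0.5048])]
0 [ 0.684 -0.237  0.194] tool 0.0 0.0 -0.0
10 [ 0.6859 -0.237   0.2173] tool 0.0 0.0018952526766388145 -0.02333716277907058
20 [ 0.6828 -0.237   0.2396] tool 0.0 -0.0011589844703270291 -0.04557292755578496
30 [ 0.6739 -0.237   0.2598] tool 0.0 -0.010069909990705339 -0.06584936490538906
40 [ 0.6614 -0.237   0.2783] tool 0.0 -0.022597154415680998 -0.08433769408155839
50 [ 0.6446 -0.237   0.2943] tool 0.0 -0.03936008376249278 -0.10026346509999196
```

Emit:
move_arm(
  moves=[
    [0, 0, 0, 0, 0, -0.01, 0],
    [0, 0, 0, -0.004, 0, -0.03, 0],
    [0, 0, 0, -0.012, 0.002, -0.05, 0],
    [0, 0, 0, -0.025, 0.004, -0.07, 0],
    [0, 0, 0, -0.042, 0.007, -0.085, 0],
    [0, 0, 0, -0.062, 0.01, -0.093, 0],
    [0, 0, 0, -0.085, 0.013, -0.095, 0],
    [0, 0, 0, -0.108, 0.016, -0.095, 0],
    [0, 0, 0, -0.13, 0.019, -0.095, 0],
    [0, 0, 0, -0.152, 0.021, -0.095, 0],
  ],
)

```text
clock: 15.95
position: [0.6839, -0.1546, 0.1942]
ee_rot: [0.707, 0.707, -0.0, -0.0]
ft_force: [0.5, 0.3, -3.1]
grip_width: 0.153
```

Emit:
move_arm(
  moves=[
    [0, 0, 0, -0.021, 0, 0, 0],
    [0, 0, 0, -0.04, 0, 0, 0],
    [0, 0, 0, -0.056, 0, 0, 0],
    [0, 0, 0, -0.068, 0, 0, 0],
    [0, 0, 0, -0.077, 0, 0, 0],
    [0, 0, 0, -0.082, 0, 0, 0],
    [0, 0, 0, -0.083, 0, 0, 0],
    [0, 0, 0, -0.083, 0, 0, 0],
  ],
)

```text
clock: 16.75
position: [0.6842, -0.2361, 0.1941]
ee_rot: [0.707, 0.707, 0.0, -0.0]
ft_force: [-0.9, 0.3, -4.0]
grip_width: 0.149
```

Emit:
move_arm(
  moves=[
    [-2, 0, 0, 0, 0.001, -0.006, 0],
    [-5, 0, 0, 0, 0.0015, -0.012, 0],
    [-8, 0, 0, 0, 0.002, -0.019, 0],
    [-12, 0, 0, 0, 0.0015, -0.028, 0],
    [-15, 0, 0, 0, 0.001, -0.035, 0],
    [-18, 0, 0, 0, 0, -0.041, 0],
    [-20, 0, 0, 0, -0.001, -0.0455, 0],
    [-20, 0, 0, 0, -0.001, -0.0455, 0],
  ],
)

```text
clock: 17.55
position: [0.6823, -0.2364, 0.2406]
ee_rot: [0.696, 0.696, 0.123, 0.123]
ft_force: [0.2, 0.1, -4.2]
grip_width: 0.151
```

Run:
```python
from h import *
np.set_printoptions(precision=4,suppress=True)
W=cams.camera('wrist')[:,:,::-1];D=cams.camera('side')[:,:,::-1];S=cams.camera('scene')[:,:,::-1]
for n,i in zip('wds',(W,D,S)): cv2.imwrite(f'pics/{n}6.png',i)
o=manip.get_obs();print(o['joint_pos'],o['position'],o['ft_force'])
c=np.zeros((600,800,3),np.uint8); c[:300,:400]=W[0:300,120:520]; c[:400,400:]=cv2.resize(D[80:280,260:460],(400,400),interpolation=2)
c[300:600,:400]=cv2.resize(S[80:230,180:380],(400,300),interpolation=2)
cv2.imwrite('pics/c8.png',c)
```

```text
[ 0.4845  0.2878 -0.1963  1.49   -0.0556  1.0373  1.8973] [ 0.6831 -0.236   0.2394] [ 0.0977 -0.082  -4.6752]
```

View pics/c8.png

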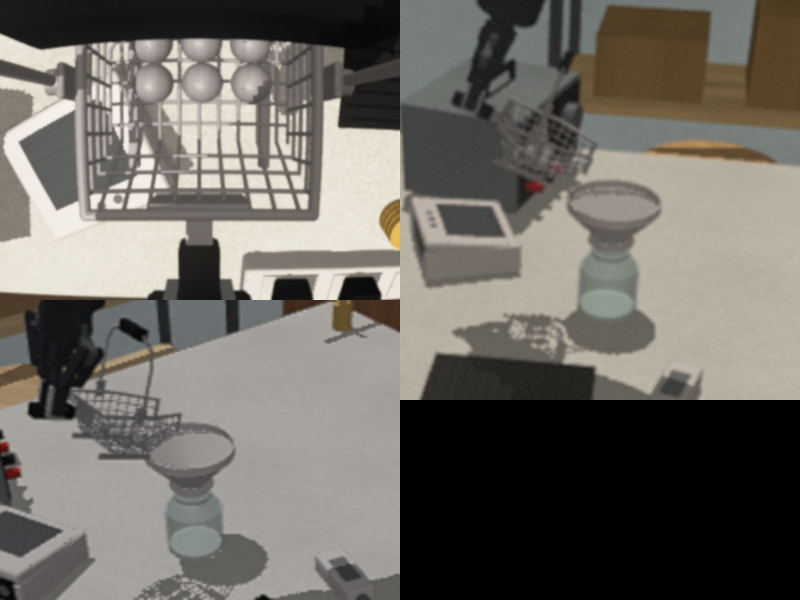

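Eleven viewed: the lip is at side (356.5,155) with balls still inside at 20°, and the funnel is centred at side (367,181). Cross-check by casting onto the lip height.

Run:
```python
from h import *
np.set_printoptions(precision=4,suppress=True)
print(plane('side',356.5,155,.21),plane('side',356.5,157,.21)); print('fun',plane('side',367.3,180.8,.16),plane('scene',274.8,153.6,.16))
# scene lip ends: pixel candidates
for q in [(180,415),(150,450),(165,430)]: print(q,plane('scene',180+q[0]/2,80+(q[1]-300)/2,.21))
T0=tcp([.523,-.236,.208],20); R20=R.from_euler('x',-20,degrees=True)*R.identity()
R0=R.from_quat([.7071,.7071,0,0])*R.from_euler('x',-20,degrees=True)
for th,L in [(28,(.522,-.236,.201)),(36,(.521,-.236,.195)),(44,(.520,-.236,.189)),(52,(.520,-.236,.185)),(58,(.520,-.236,.183)),(10,(.523,-.236,.214)),(0,(.523,-.236,.219))]:
    print(th-20,R0.inv().apply(tcp(L,th)-T0))
```

```text
[ 0.5212 -0.2745  0.21  ] [ 0.5197 -0.2618  0.21  ]
fun [ 0.4866 -0.2348  0.16  ] [ 0.4945 -0.2355  0.16  ]
(180, 415) [ 0.5057 -0.2347  0.21  ]
(150, 450) [ 0.5805 -0.1878  0.21  ]
(165, 430) [ 0.5409 -0.2155  0.21  ]
8 [ 0.     -0.0014 -0.0164]
16 [ 0.     -0.0057 -0.0338]
24 [ 0.     -0.0131 -0.0508]
32 [ 0.     -0.0219 -0.0685]
38 [ 0.     -0.0301 -0.082 ]
-10 [ 0.     -0.0047  0.0219]
-20 [ 0.     -0.0145  0.0432]
```

Emit:
move_arm(
  moves=[
    [-4, 0, 0, 0, -0.0007, -0.0082, 0],
    [-8, 0, 0, 0, -0.0014, -0.0164, 0],
    [-12, 0, 0, 0, -0.003, -0.025, 0],
    [-16, 0, 0, 0, -0.0057, -0.0338, 0],
    [-20, 0, 0, 0, -0.009, -0.0423, 0],
    [-24, 0, 0, 0, -0.0131, -0.0508, 0],
    [-28, 0, 0, 0, -0.0173, -0.0597, 0],
    [-32, 0, 0, 0, -0.0219, -0.0685, 0],
    [-32, 0, 0, 0, -0.0219, -0.0685, 0],
    [-32, 0, 0, 0, -0.0219, -0.0685, 0],
  ],
)

```text
clock: 18.7
position: [0.6411, -0.2379, 0.2982]
ee_rot: [0.637, 0.641, 0.299, 0.307]
ft_force: [0.4, 0.7, -2.3]
grip_width: 0.152
```

Emit:
move_arm(
  moves=[
    [0, 0, 0, 0, 0, 0, 0],
    [0, 0, 0, 0, 0, 0, 0],
    [0, 0, 0, 0, 0, 0, 0],
    [0, 0, 0, 0, 0, 0, 0],
    [0, 0, 0, 0, 0, 0, 0],
    [0, 0, 0, 0, 0, 0, 0],
    [0, 0, 0, 0, 0, 0, 0],
    [0, 0, 0, 0, 0, 0, 0],
    [0, 0, 0, 0, 0, 0, 0],
    [0, 0, 0, 0, 0, 0, 0],
  ],
)

```text
clock: 19.7
position: [0.641, -0.2377, 0.298]
ee_rot: [0.637, 0.641, 0.299, 0.307]
ft_force: [-0.3, 0.0, -2.2]
grip_width: 0.152
```

Run:
```python
from h import *
np.set_printoptions(precision=4,suppress=True)
W=cams.camera('wrist')[:,:,::-1];D=cams.camera('side')[:,:,::-1];S=cams.camera('scene')[:,:,::-1]
for n,i in zip('wds',(W,D,S)): cv2.imwrite(f'pics/{n}7.png',i)
o=manip.get_obs();print(o['joint_pos'],o['position'],o['ft_force'])
# jar interior change vs before (side jar body ~ (350-380,205-245); scene ~ (262-295,175-215))
for n,b in [('d',(348,205,384,243)),('s',(260,178,296,210))]:
    a=cv2.imread(f'pics/{n}6.png').astype(int);c=cv2.imread(f'pics/{n}7.png').astype(int)
    x0,y0,x1,y1=b; d=(np.abs(a-c).max(2)>25)[y0:y1,x0:x1]; yy,xx=np.nonzero(d); print(n,d.sum(),(xx.mean()+x0,yy.mean()+y0) if d.any() else '')
```

```text
[ 0.222  -0.1009  0.2439  2.0248 -0.7381  0.5036  2.5783] [ 0.641  -0.2376  0.298 ] [ 0.5863  0.6105 -1.5441]
d 161 (np.float64(359.7701863354037), np.float64(229.59627329192546))
s 164 (np.float64(275.3536585365854), np.float64(200.22560975609755))
```

Force on the wrist fell from about 4.5 N to 2.2 N, and the jar's contents changed in both views. Joint 7 is near its limit, so no further tilt. I'll work out the return.

Run:
```python
from h import *
np.set_printoptions(precision=4,suppress=True)
o=manip.get_obs(); Rm=R.from_quat(o['ee_rot']); P=o['position']
B=R.from_quat([.7071,.7071,0,0])
print('tilt',np.degrees((B.inv()*Rm).as_rotvec()),'lip now',P+Rm.apply(lip_t))
for th,T in [(36,tcp((.525,-.236,.2),36)),(20,tcp((.53,-.236,.212),20)),(0,(.684,-.237,.2))]:
    print(th,np.degrees((Rm.inv()*B*R.from_euler('x',-th,degrees=True)).as_rotvec()),Rm.inv().apply(np.array(T)-P))
# ball search in wrist: circles
for f in ('w6','w7'):
    g=cv2.medianBlur(cv2.imread(f'pics/{f}.png',0)[:230,190:450],5)
    c=cv2.HoughCircles(g,cv2.HOUGH_GRADIENT,1,25,param1=80,param2=22,minRadius=14,maxRadius=26); print(f,None if c is None else c[0].round())
for n,b in [('d',(348,205,384,243)),('s',(260,178,296,210))]:
    x0,y0,x1,y1=b; g=cv2.imread(f'pics/{n}7.png',0)[y0:y1,x0:x1]; a=cv2.imread(f'pics/{n}6.png',0)[y0:y1,x0:x1]
    print(n,'dark px',(a.astype(int)-g>25).sum())
```

```text
tilt [-50.8107  -0.6817  -0.3234] lip now [ 0.5199 -0.238   0.189 ]
36 [14.8112  0.5321  0.5028] [0.0009 0.     0.0373]
20 [30.811   0.6024  0.4278] [ 0.0013 -0.0113  0.0722]
0 [50.8107  0.6817  0.3234] [ 0.0019 -0.0488  0.0952]
w6 [[ 80.  88.  25.]
 [132.  84.  21.]
 [182.  82.  16.]
 [178.  44.  18.]]
w7 [[48. 44. 20.]]
d dark px 158
s dark px 160
```

Run:
```python
from h import *
c=np.zeros((600,800,3),np.uint8)
W,D,S=[cv2.imread(f'pics/{n}7.png') for n in 'wds']
c[:300,:400]=W[0:300,120:520]; c[:300,400:]=cv2.resize(D[110:245,290:470],(400,300),interpolation=2)
c[300:,:400]=cv2.resize(D[195:255,330:410],(400,300),interpolation=2); c[300:,400:]=cv2.resize(S[165:225,240:320],(400,300),interpolation=2)
cv2.imwrite('pics/c9.png',c)
```

```text
(no output)
```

View pics/c9.png

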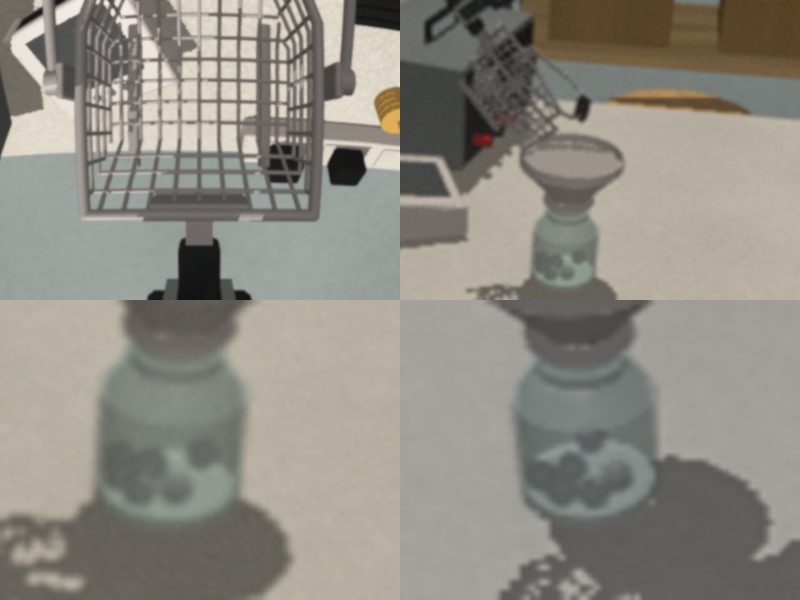

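Twelve viewed (the last): the basket is empty, the funnel is upright, and the jar shows six dark balls in scene and at least five in side, where some overlap. Next I return the basket upright.

Emit:
move_arm(
  moves=[
    [4, 0, 0, 0, 0, 0.006, 0],
    [9, 0.2, 0.2, 0, 0, 0.02, 0],
    [15, 0.5, 0.5, 0.001, 0, 0.0373, 0],
    [21, 0.5, 0.5, 0.001, -0.003, 0.051, 0],
    [26, 0.5, 0.5, 0.001, -0.007, 0.062, 0],
    [31, 0.6, 0.4, 0.001, -0.011, 0.072, 0],
    [38, 0.6, 0.4, 0.002, -0.022, 0.081, 0],
    [45, 0.6, 0.4, 0.002, -0.036, 0.09, 0],
    [50.8, 0.7, 0.3, 0.002, -0.049, 0.095, 0],
    [50.8, 0.7, 0.3, 0.002, -0.049, 0.095, 0],
  ],
)

```text
clock: 20.85
position: [0.6844, -0.2348, 0.1947]
ee_rot: [0.706, 0.708, -0.002, -0.003]
ft_force: [-0.0, -0.1, -2.6]
grip_width: 0.152
```

Run:
```python
from h import *
np.set_printoptions(precision=4,suppress=True)
o=manip.get_obs(); print(o['joint_pos'],o['position'],o['ft_force'],np.degrees((R.from_quat(o['ee_rot']).inv()*R.from_quat([.70711,.70711,0,0])).as_rotvec()))
```

```text
[ 0.1387  0.569   0.2089  1.1606 -0.1128  1.4308  1.9062] [ 0.6844 -0.2348  0.1947] [-0.0392 -0.1177 -2.6222] [-0.4335 -0.1257  0.1855]
```

Emit:
move_arm(
  moves=[
    [-0.4, -0.1, 0.2, 0.005, 0, -0.005, 0],
    [-0.4, -0.1, 0.2, 0.02, 0, -0.005, 0],
    [-0.4, -0.1, 0.2, 0.045, -0.002, -0.005, 0],
    [-0.4, -0.1, 0.2, 0.075, -0.005, -0.005, 0],
    [-0.4, -0.1, 0.2, 0.11, -0.009, -0.005, 0],
    [-0.4, -0.1, 0.2, 0.145, -0.013, -0.002, 0],
    [-0.4, -0.1, 0.2, 0.18, -0.016, 0.005, 0],
    [-0.4, -0.1, 0.2, 0.21, -0.019, 0.02, 0],
    [-0.4, -0.1, 0.2, 0.227, -0.02, 0.035, 0],
    [-0.4, -0.1, 0.2, 0.233, -0.02, 0.045, 0],
  ],
)

```text
clock: 21.85
position: [0.663, -0.0012, 0.1551]
ee_rot: [0.707, 0.707, 0.003, 0.003]
ft_force: [1.0, -0.0, -3.3]
grip_width: 0.155
```

Emit:
move_arm(
  moves=[
    [0, 0, 0, 0, 0, 0.015, 0],
    [0, 0, 0, 0, 0, 0.035, 0],
    [0, 0, 0, 0, 0, 0.055, 0],
    [0, 0, 0, 0, 0, 0.075, 0],
    [0, 0, 0, 0, 0, 0.092, 0],
    [0, 0, 0, 0, 0, 0.105, 0],
    [0, 0, 0, 0, 0, 0.115, 0],
    [0, 0, 0, 0, 0, 0.12, 0],
    [0, 0, 0, 0, 0, 0.123, 0],
    [0, 0, 0, 0, 0, 0.123, 0],
  ],
)

```text
clock: 22.85
position: [0.6646, -0.0044, 0.0321]
ee_rot: [0.708, 0.706, 0.002, 0.003]
ft_force: [-0.4, -0.0, -1.7]
grip_width: 0.154
```

Emit:
move_arm(
  moves=[
    [0.3, 0, 0, 0, 0, 0.005, 0],
    [0.3, 0, 0, 0, 0, 0.01, 0],
    [0.3, 0, 0, 0, 0, 0.013, 0],
    [0.3, 0, 0, 0, 0, 0.015, 0],
    [0.3, 0, 0, 0, 0, 0.016, 0],
    [0.3, 0, 0, 0, 0, 0.016, 0],
  ],
)

```text
clock: 23.45
position: [0.6645, -0.0043, 0.0161]
ee_rot: [0.708, 0.706, 0.0, 0.001]
ft_force: [-0.6, 0.5, -1.2]
grip_width: 0.154
```

Emit:
move_arm(
  moves=[
    [0, 0, 0, 0, 0, 0.0007, 0],
    [0, 0, 0, 0, 0, 0.0014, 0],
    [0, 0, 0, 0, 0, 0.0014, 0],
    [0, 0, 0, 0, 0, 0.0014, 0],
  ],
)

```text
clock: 23.85
position: [0.665, -0.0043, 0.0152]
ee_rot: [0.708, 0.706, 0.0, 0.002]
ft_force: [0.5, -0.0, 5.4]
grip_width: 0.155
```

Contact with the mat at the expected height. Release and rise.

Emit:
move_arm(
  moves=[
    [0, 0, 0, 0, 0, -0.0003, 0.015],
    [0, 0, 0, 0, 0, -0.0003, 0.025],
    [0, 0, 0, 0, 0, -0.0003, 0.04],
    [0, 0, 0, 0, 0, -0.0003, 0.05],
    [0, 0, 0, 0, 0, -0.0003, 0.05],
    [0, 0, 0, 0, 0, -0.0003, 0.05],
    [0, 0, 0, 0, 0, -0.02, 0.05],
    [0, 0, 0, 0, 0, -0.05, 0.05],
    [0, 0, 0, 0, 0, -0.09, 0.05],
    [0, 0, 0, 0, 0, -0.13, 0.05],
  ],
)

```text
clock: 24.85
position: [0.6639, -0.0041, 0.1457]
ee_rot: [0.708, 0.706, -0.0, 0.001]
ft_force: [0.5, 0.7, 0.1]
grip_width: 0.584
```

Emit:
move_arm(
  moves=[
    [0, 0, 0, 0, 0.01, -0.03, 0.05],
    [0, 0, 0, 0, 0.02, -0.06, 0.05],
    [0, 0, 0, 0, 0.03, -0.09, 0.05],
    [0, 0, 0, 0, 0.03, -0.11, 0.05],
    [0, 0, 0, 0, 0.03, -0.12, 0.05],
    [0, 0, 0, 0, 0.03, -0.12, 0.05],
    [0, 0, 0, 0, 0.03, -0.12, 0.05],
  ],
)

```text
clock: 25.55
position: [0.6936, -0.0039, 0.2634]
ee_rot: [0.708, 0.706, -0.0, 0.001]
ft_force: [-0.7, 0.1, -0.5]
grip_width: 0.586
```

Run:
```python
from h import *
np.set_printoptions(precision=4,suppress=True)
o=manip.get_obs();print(o['clock'],o['position'],o['ft_force'])
p=cams.camera_params('wrist')
W=cams.camera('wrist')[:,:,::-1];D=cams.camera('side')[:,:,::-1];S=cams.camera('scene')[:,:,::-1]
for n,i in zip('wds',(W,D,S)): cv2.imwrite(f'pics/{n}9.png',i)
# handle over the mat edge / basket rim corners: print dark blobs; funnel, jar, bystanders by image change vs first pictures
for n,f0,I in [('scene','s1',S),('side','side0',D)]:
    a=cv2.imread(f'pics/{f0}.png').astype(int); d=(np.abs(a-I).max(2)>40).astype(np.uint8)
    k,l,s,c=cv2.connectedComponentsWithStats(cv2.morphologyEx(d,cv2.MORPH_OPEN,np.ones((2,2))))
    print(n,[(s[i,4],s[i,:4].tolist()) for i in range(1,k) if s[i,4]>25])
# bright basket wire on the mat: footprint in the wrist picture
m=blob(W,(230,0,420,260),50); print([x for x in m if x[0]>300])
g=W.astype(int); q=(g.min(2)>85)&(g.max(2)<175)
```

```text
25.55 [ 0.6936 -0.0039  0.2634] [-0.6758  0.0672 -0.4501]
scene [(np.int32(232), [260, 0, 16, 49]), (np.int32(1502), [496, 0, 40, 84]), (np.int32(1840), [208, 5, 47, 51]), (np.int32(116), [254, 14, 7, 31]), (np.int32(3779), [218, 71, 60, 114]), (np.int32(156), [498, 82, 16, 49]), (np.int32(32), [442, 85, 5, 14]), (np.int32(26), [437, 124, 3, 10]), (np.int32(1587), [437, 124, 53, 47]), (np.int32(1565), [421, 170, 61, 52]), (np.int32(100), [267, 197, 20, 10]), (np.int32(71), [465, 197, 11, 11]), (np.int32(6212), [450, 201, 102, 182]), (np.int32(1668), [451, 206, 49, 59]), (np.int32(115), [323, 214, 16, 15]), (np.int32(46), [292, 229, 12, 8]), (np.int32(76), [420, 236, 26, 13]), (np.int32(728), [282, 238, 52, 37]), (np.int32(165), [426, 248, 20, 17]), (np.int32(229), [363, 250, 54, 42]), (np.int32(391), [415, 269, 74, 41]), (np.int32(3248), [287, 298, 95, 67]), (np.int32(106), [396, 298, 14, 12])]
side [(np.int32(10019), [226, 0, 112, 168]), (np.int32(867), [496, 0, 69, 29]), (np.int32(191), [616, 0, 13, 31]), (np.int32(934), [620, 0, 20, 64]), (np.int32(1083), [355, 2, 124, 30]), (np.i
[... 652 characters left out ...]
6, 11, 10]), (np.int32(1799), [229, 294, 47, 74]), (np.int32(105), [273, 303, 19, 10]), (np.int32(160), [350, 305, 12, 21]), (np.int32(144), [365, 311, 48, 12]), (np.int32(134), [531, 327, 16, 15]), (np.int32(144), [296, 341, 26, 9]), (np.int32(580), [415, 340, 79, 18]), (np.int32(47), [522, 343, 13, 7]), (np.int32(48), [501, 350, 14, 6]), (np.int32(40), [430, 355, 3, 18]), (np.int32(159), [410, 375, 22, 11]), (np.int32(1736), [433, 378, 122, 44]), (np.int32(897), [558, 379, 38, 37])]
[(np.int32(1277), array([335.7,  18.9]), array([296,   0,  70,  76])), (np.int32(11772), array([319.2, 121.7]), array([244,  12, 151, 180])), (np.int32(508), array([278.9,  35.5]), array([272,  15,  21,  61]))]
```

Run:
```python
from h import *
for n in 'ds':
    a=cv2.imread(f'pics/{n}4.png').astype(int); b=cv2.imread(f'pics/{n}9.png').astype(int); d=(np.abs(a-b).max(2)>40).astype(np.uint8)
    k,l,s,c=cv2.connectedComponentsWithStats(d); print(n,[(s[i,4],s[i,:4].tolist()) for i in range(1,k) if s[i,4]>15 and s[i,1]>140])
```

```text
d [(np.int32(546), [557, 146, 16, 95]), (np.int32(22), [625, 189, 12, 4]), (np.int32(341), [592, 204, 39, 42]), (np.int32(143), [310, 221, 10, 24]), (np.int32(76), [351, 225, 12, 10]), (np.int32(17), [310, 241, 3, 9]), (np.int32(23), [322, 243, 19, 4]), (np.int32(94), [344, 247, 8, 16]), (np.int32(865), [228, 293, 43, 70]), (np.int32(105), [272, 301, 14, 11]), (np.int32(152), [359, 310, 53, 12]), (np.int32(42), [541, 320, 11, 6]), (np.int32(61), [620, 321, 11, 12]), (np.int32(1227), [414, 335, 115, 36]), (np.int32(30), [633, 346, 7, 8]), (np.int32(26), [634, 360, 6, 6]), (np.int32(254), [405, 370, 26, 15]), (np.int32(2559), [432, 370, 129, 51]), (np.int32(134), [569, 374, 32, 10]), (np.int32(33), [625, 377, 15, 3]), (np.int32(94), [558, 386, 15, 12])]
s [(np.int32(25), [270, 148, 4, 8]), (np.int32(282), [254, 150, 17, 34]), (np.int32(20), [256, 152, 4, 7]), (np.int32(23), [506, 186, 11, 6]), (np.int32(20), [454, 190, 6, 6]), (np.int32(100), [266, 196, 20, 10]), (np.int32(125), [297, 207, 16, 15]), (np.int32(39), [501, 206, 6, 14]), (np.int32(434), [411, 209, 53, 45]), (np.int32(116), [321, 213, 17, 15]), (np.int32(28), [507, 221, 5, 10]), (np.int32(815), [472, 233, 52, 31]), (np.int32(18), [323, 241, 8, 6]), (np.int32(18), [293, 248, 6, 5]), (np.int32(243), [402, 280, 44, 33]), (np.int32(369), [304, 292, 58, 17]), (np.int32(866), [285, 297, 76, 67])]
```

The basket stands where it first stood, and only the bail now leans forward. The funnel and jar are unchanged apart from the balls inside. Handing in.

```bash
python3 -c "
from workcell import manip; print(manip.hand_in())"
```

```text
the job is handed in; nothing more can be done
None
```

The job is done and handed in at about 25.6 s. I lifted the basket out of the tub by its bail, stood it on the mat and let go. I then took it by the rear handle, tipped it about 51° over the funnel, stood it back on the mat and let go.

**Basket:** After the pour it looked empty in the wrist view, and the wrist force had dropped from about 4.5 N to 2.2 N. At the end, image comparison showed it standing where it first stood, with only the bail now leaning towards the spout.

**Balls:** The scene view showed six balls in the jar. The side view showed only five clearly, because some overlap.

**Jar and funnel:** They showed no movement against the earlier pictures. The only change was the balls in the jar.

**Bystanders:** The image differences near them looked like arm shadow, but I judged that from numbers only, as my 12 picture views were used up.

**What went wrong:**
- The first grasp of the bail closed on nothing. The real fingertips stood about 24 mm higher than the reported tool point, so I corrected for that and the second grasp held.
- During the pour joint 7 reached 2.578 against its limit of 2.6, so I did not tip further. The tilt stopped about 1° short of the 52° I asked for.

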